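Click a filter holder shut with the bench pliers

TASK

Two white snap-together filter holders stand on the bench; one is already clicked shut, the other is still open, with a gap between its body and its cover. Stand the open one by its tab upright on the platform between the open jaws of the pliers in the stand, its two round faces towards the jaws, then squeeze the two handles of the pliers together until the cover clicks home. Let go so that the pliers spring open again, leaving the holder shut and upright on the platform, and leave the other holder where it stands.

Things in the scene. Friction and masses are not known exactly. Their poses are not given: they have to be found in the camera images.
- open_holder (a point): Centre of the holder still open (to be closed), 43 mm above its underside. White disc 40 mm across on a foot 40 x 25 mm; 86 mm high, 90 g. z up, y the disc's axis. Faces at y = -16 and +16 mm: fixed body with foot from -16 to +4, 7 mm gap, then the 5 mm cover disc. Disc top edge 4 mm above this point. Either face may go to either jaw.
- holder_tab (a point): Centre of the open holder's flat upright grip tab, straight above point open_holder, same axes: 66 mm above the underside; 22 mm wide in x, 8 mm thick in y, free from 19 mm below this point (the disc's top edge) to 20 mm above it.
- cover (a joint): Travel of the open holder's cover towards its body, m: 0 = open, 0.007 = clicked shut. A spring catch resists with up to about 8 N, snaps over half-way and then holds the cover shut.
- shut_holder (a point): The same point of a second holder of the same make, whose cover is already home: no gap, 25 mm over its faces (y = -16 to +9 mm). Leave it where it stands.
- platform (a point): Where the holder is to stand: centre of the platform's top, 12 mm above the bench, on the grey metal base of the pliers' stand (fixed to the bench). x points from the pliers' pivot out along the jaws, y across from jaw to jaw, z up. Two lips 5 mm high keep the foot from sliding along x, 62 mm clear between them. No part of the stand is higher than 54 mm above the bench.
- jaws (a point): Point midway between the two flat steel jaws, straight above the platform's centre, 39 mm above the bench; axes as platform. The jaw faces are 31 mm long in x and reach from 28 to 50 mm above the bench; open, they are 54 mm apart at the pivot end and 69 mm at the tip.
- pliers_grip (a point): Midway between the two handles, where they are squeezed: 139 mm from the platform centre towards its -x, 39 mm above the bench; axes as platform. The grips close in y; each 72 mm long in x (24 mm towards the pivot, 48 mm away), 14 mm thick, 28 to 50 mm above the bench, free space under them. Over their outsides here: 65 mm open, about 35 mm squeezed home. The pivot is held by the stand.
- pliers (a joint): Angle of each handle, rad: 0 = sprung fully open, about 0.23 = squeezed home on a holder, 0.25 = shut on nothing. Both handles move together; a spring (2 to 4 N at the grips) opens them when let go. Clicking a holder shut takes about 12 N at the grips.
There are look-alikes about, which are no part of the job. Leave any pink or red look-alike of the part that bears open_holder alone.

How it is judged:
On the way, in this order (a step that is already met when the one before it is completed fails the run):
1. the open holder stands upright on the platform, its faces towards the jaws, with its cover still open and the pliers open (horizontal distance between open_holder and platform below 0.02 m and z of open_holder in the frame of platform between 0.038 and 0.0465 m and angle between open_holder's own z axis and vertical below 0.12 rad and angle between the y axis of open_holder and the y axis of platform, either way round below 0.35 rad and value of joint cover below 0.002 m and value of joint pliers below 0.08 rad), for 0.2 s.
2. the pliers are squeezed and the cover clicks home between the jaws (value of joint cover above 0.0055 m and value of joint pliers above 0.18 rad and horizontal distance between open_holder and platform below 0.025 m), for 0.1 s.
At the end, for the whole second after the job is handed in: The holder's cover is clicked home (more than 5.5 of 7 mm), the holder stands upright (within 7 degrees) on the platform within 25 mm of its centre, the pliers have sprung open again (under 0.08 rad), and the other holder is within 30 mm of where it stood (value of joint cover above 0.0055 m and value of joint pliers below 0.08 rad and horizontal distance between open_holder and platform below 0.025 m and z of open_holder in the frame of platform between 0.038 and 0.0465 m and angle between open_holder's own z axis and vertical below 0.12 rad and distance of shut_holder from where it was at the start of the episode below 0.03 m); the robot touches nothing.
It fails at once if the holder that was already shut is knocked over or moved away (distance of shut_holder from where it was at the start of the episode above 0.03 m or angle between shut_holder's own z axis and vertical above 0.5 rad).
It also fails if it takes over 48 s, if anything falls off the work surface, if the arm or the gripper's body presses on something with over 40 N, if the wrist force passes 120 N, or if a joint passes its speed limit or range.

ROBOT

A 6-joint arm with a two-finger parallel gripper is mounted at the origin on a cart in front of the work surface, level with it; the furniture and walls round the work are solid. World frame = base frame: x ahead of the robot, y to its left, z up, the work surface at z = 0. Lengths are in m, angles in rad, forces in N, time in s.
With the tool pointing down it reaches from about 0.3 to 0.85 m from the base axis. Payload 5.4 kg.
Tool frame: the origin (TCP) lies between the finger pads; the fingertips stand 14 mm ahead of it and the grasp point (between the pads) lies 5 mm behind it; z points along the fingers, y is the direction in which the jaws open and shut (so a half turn about z gives the same grasp; the last joint's range is limited). The gripper opens to 85 mm and grips with 20 to 120 N. Pads are 22 mm wide; open, the fingers measure 114 mm over their backs; the gripper's body (76 mm by 85 mm) begins 54 mm behind the grasp point. The pads swing forward as they close: fully open they stand 13 mm farther back than shut.
Start: joints at [0.987, 0.158, 1.597, -0, 1.386, -0.21], TCP at [0.21, 0.535, 0.245] pointing down, gripper open.
Joint ranges: [-2.91, 2.91], [-0.94, 2.29], [0.18, 2.7], [-1.29, 4.43], [0.17, 2.64], [-3, 3]. Speed limits (rad/s): [2.57, 2.57, 3.14, 3.14, 3.14, 3.14].

INTERFACE

Orientations are given as a rotation vector (axis times angle).
In Python, from station import robot gives the robot as it stands.
- The arm moves only by the shell command python3 -m creep 'ROWS' [OPENING] [FORCE]. ROWS is JSON, one flat list of numbers, 6 for each row, row after row: the shift along the tool's x, y, z in cm, then the turn, a rotation vector about the tool's x, y, z in degrees. In form: [tx, ty, tz, rx, ry, rz, tx, ty, tz, rx, ry, rz, ...]. A call has 1 to 8 rows; each row shifts and turns the pose as measured when the row begins, along the tool's axes as they then stand; what a row does not reach is not made up. A row lasts 1/10 s, in which the tool goes at most 50 mm and 8.59 degrees, less where a joint would pass 70% of its speed; a pose out of reach is approached as far as the arm can. A call is refused whole if a number of a shift passes 5 or a number of a turn 8.59, either way. A call with a gripper value outside its range is refused whole. OPENING is the closure, from 0 (fully open) to 1 (shut), set as the call begins (- or left out, the last holds). The fingers move at their own pace and stop on an object; FORCE is the grip in N (left out, the last holds). Time passes only in rows, so rows that do not move let the fingers close. It gives the time, the measured TCP pose, the force and the opening at its end, in the units of the state.
- robot.get_state(): the state, without advancing time (a new reading comes with each control period).
- robot.camera(name): name is "scene" or "top"; returns the picture (384x512x3 uint8, red, green, blue); there is no depth.
- robot.camera_info(name): a dict with "intrinsics" (3x3 intrinsics, pixels), "R" (3x3) and "t" (3): a world point X has camera coordinates R X + t. Camera axes: x right, y down, z forward; pixel columns grow to the right and rows downward; lengths in m; the calibration is good to about 2 mm. A picture is of the moment at which its call begins. camera_info takes no time and is no camera call.
- robot.job_done(): hands the job in, once; it reports no verdict.
The state is a dict: "clock": time; "qpos": joint angles; "joint_velocities": joint speeds; "tau": joint torques, N m; "position": TCP position; "orientation": TCP orientation; "wrist_force": force on the tool from outside, world axes, zero at the start; "wrist_torque": the same for the moment, N m; "width": finger opening in m.
Only numpy, scipy, OpenCV 4.12 (cv2) and the standard library are available. Lean on these libraries where they do the work, as an engineer would, in place of code of your own. Each camera call takes 0.05 s, during which the arm holds its last target. There are 200 camera calls.

## Working session

There is one attempt and no reset: what is moved stays moved. The work goes in short steps, Python scripts to look and compute and a shell command to move; the robot and the scene stay as the last step left them, time stands still between calls to the robot, and variables do not carry over. Pictures are saved under pics/ and viewed, about 8 in all and at most 12, crops included, and the job is handed in when it is done.

```bash
mkdir -p pics; ls
python3 - <<'E'
from station import robot
import cv2
for n in("scene","top"):
    cv2.imwrite(f"pics/{n}0.png",cv2.cvtColor(robot.camera(n),cv2.COLOR_RGB2BGR))
    i=robot.camera_info(n);print(n,i)
s=robot.get_state();print(s)
E
```

```text
pics
scene {'intrinsics': array([[487.27653736,   0.        , 261.20131157],
       [  0.        , 487.27653736, 201.3714544 ],
       [  0.        ,   0.        ,   1.        ]]), 'R': array([[-4.38619787e-01, -8.98672714e-01, -1.87098708e-04],
       [-7.68130050e-01,  3.75013211e-01, -5.18981038e-01],
       [ 4.66464263e-01, -2.27491636e-01, -8.54785732e-01]]), 't': array([0.34787918, 0.40699521, 0.68689249])}
top {'intrinsics': array([[354.46590725,   0.        , 255.9741648 ],
       [  0.        , 354.46590725, 195.53695974],
       [  0.        ,   0.        ,   1.        ]]), 'R': array([[ 0.00693993, -0.99996412, -0.004858  ],
       [-0.98301216, -0.00593108, -0.18344456],
       [ 0.18340916,  0.00604856, -0.98301805]]), 't': array([0.12117724, 0.54418194, 0.81059005])}
{'clock': 0.1, 'qpos': array([ 9.86862176e-01,  1.58986238e-01,  1.59808982e+00,  8.97216002e-06,
        1.38621209e+00, -2.10084250e-01]), 'joint_velocities': array([-1.10485211e-03, -8.17776957e-04, -1.20256656e-03,  5.96070673e-05,
        7.42631250e-04, -8.96764842e-04]), 'tau': array([-3.51038852e-04, -3.96992147e+01, -3.32335711e+01, -2.70318042e-04,
        4.23166930e-03,  7.95992861e-06]), 'position': array([0.20971119, 0.5348432 , 0.24442348]), 'orientation': array([-5.83707253e-01, -3.08621361e+00,  2.45026217e-03]), 'wrist_force': array([-0.1632657 ,  0.01025997,  0.36630838]), 'wrist_torque': array([ 0.01183446, -0.03589334, -0.02380632]), 'width': 0.08542674776611384}
```

View pics/scene0.png

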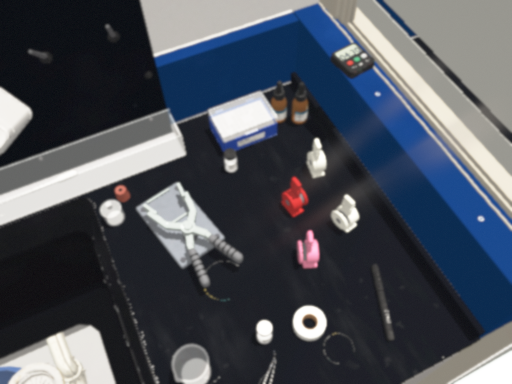

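View pics/top0.png

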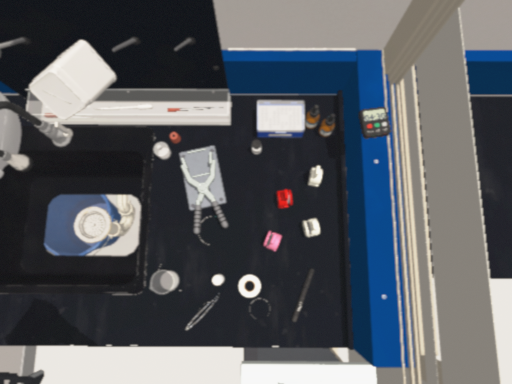

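The scene view shows two white holders at (317,158) and (346,213), red and pink look-alikes at (294,197) and (309,250), and the pliers at (190,225). In the top view the white holders are at (316,176) and (311,228), and the pliers' jaws at about (200,165). I'll zoom in.

Run:
```python
import cv2,numpy as np
s=cv2.imread("pics/scene0.png");t=cv2.imread("pics/top0.png")
def c(im,x,y,w,h,f=None):
    return cv2.resize(im[y:y+h,x:x+w],(400,300),interpolation=cv2.INTER_CUBIC)
m=np.vstack([np.hstack([c(s,295,130,80,60),c(s,305,182,80,60)]),np.hstack([c(t,290,155,48,36),c(t,286,210,48,36)])])
cv2.imwrite("pics/holders.png",m)
m=np.hstack([cv2.resize(s[175:295,130:250],(400,400),interpolation=cv2.INTER_CUBIC),cv2.resize(t[140:240,155:255],(400,400),interpolation=cv2.INTER_CUBIC)])
cv2.imwrite("pics/pl.png",m)
```

```text
(no output)
```

View pics/holders.png

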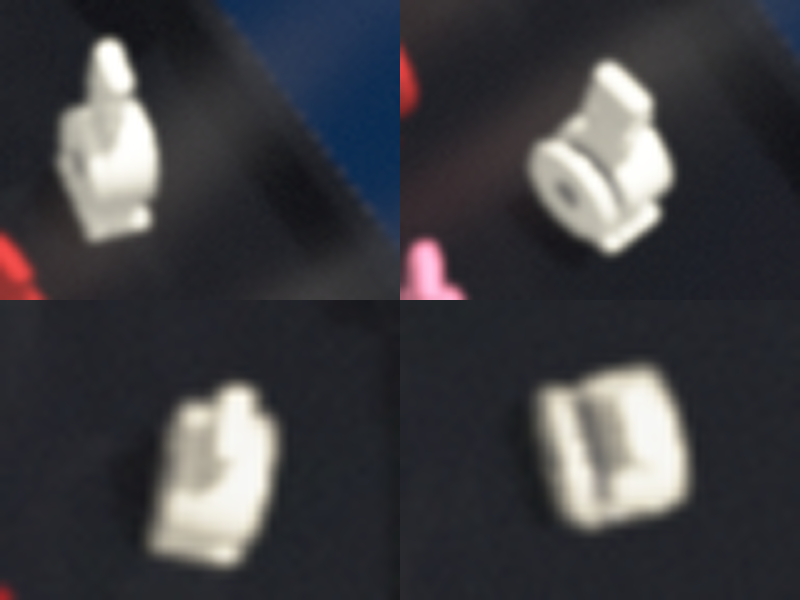

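View pics/pl.png

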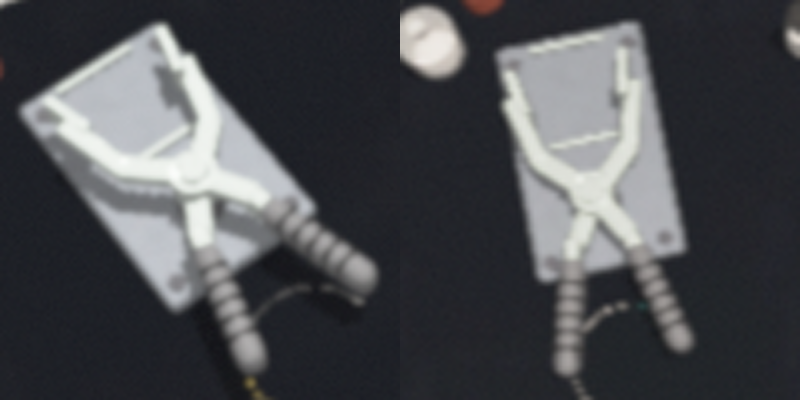

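The white holder at scene (346,213), top (311,228), shows the gap, with its cover towards image left (world +y). It is the open one. Next I'll fit its pose by silhouette in both views and triangulate the stand.

```bash
cat > g.py <<'E'
import numpy as np,cv2
from scipy.optimize import minimize,least_squares
from station import robot
INF={n:robot.camera_info(n) for n in("scene","top")}
def proj(n,X):
    i=INF[n];p=(i["R"]@np.atleast_2d(X).T).T+i["t"];p=p@i["intrinsics"].T
    return p[:,:2]/p[:,2:]
def tri(ps,pt):
    f=lambda X:np.r_[proj("scene",X)[0]-ps,proj("top",X)[0]-pt]
    r=least_squares(f,[.5,.1,.03]);return r.x,np.abs(r.fun).max()
def box(x,y,z):return np.array([[a,b,c] for a in x for b in y for c in z])
def cyl(y0,y1):
    a=np.linspace(0,2*np.pi,40);return np.vstack([np.c_[20*np.cos(a),0*a+y,27+20*np.sin(a)] for y in(y0,y1)])
def parts(cov):return [box((-11,11),(-4,4),(40,86)),cyl(-16,4),cyl(11-cov,16-cov),box((-20,20),(-16,9),(0,6))]
def sil(n,x,y,z,yaw,cov,shape,S=4):
    m=np.zeros((shape[0]*S,shape[1]*S),np.uint8);c,s=np.cos(yaw),np.sin(yaw);R=np.array([[c,-s,0],[s,c,0],[0,0,1]])
    for P in parts(cov):
        q=proj(n,P@R.T/1000+[x,y,z]);q=(q+.5)*S-.5
        cv2.fillConvexPoly(m,cv2.convexHull(np.round(q).astype(np.int32)),1)
    return cv2.resize(m.astype(np.float32),shape[::-1],interpolation=cv2.INTER_AREA)
def fit(ims,ctrs,x0,y0,cov,yaws):
    tg={}
    for n in ims:
        g=ims[n].astype(float);g=g.min(2);u,v=ctrs[n];m=np.zeros(g.shape);w=26
        sl=(slice(v-w,v+w),slice(u-w,u+w));t=np.clip((g-60)/90,0,1)
        lab=cv2.connectedComponents((t>.3).astype(np.uint8))[1];k=(lab==lab[v,u]).astype(np.uint8)
        t=t*cv2.dilate(k,np.ones((3,3)));tg[n]=(sl,t)
    def cost(p):
        return sum(np.abs(sil(n,p[0]/100,p[1]/100,p[2]/100,p[3],cov,t.shape)[sl]-t[sl]).sum() for n,(sl,t) in tg.items())
    best=None
    for yw in yaws:
        p0=np.array([x0*100,y0*100,0,yw]);sx=np.vstack([p0]+[p0+d for d in np.diag([1,1,.5,.3])])
        r=minimize(cost,p0,method="Nelder-Mead",options=dict(initial_simplex=sx,maxfev=250))
        if best is None or r.fun<best.fun:best=r
    return best.x,best.fun,[t[sl].sum() for sl,t in tg.values()]
def ground(n,u,v,z):
    i=INF[n];d=i["R"].T@np.linalg.inv(i["intrinsics"])@[u,v,1];o=-i["R"].T@i["t"];return o+d*(z-o[2])/d[2]
E
python3 - <<'E'
from g import *
np.set_printoptions(precision=4,suppress=True)
ims={n:cv2.imread(f"pics/{n}0.png") for n in("scene","top")}
p=ground("top",311,228,.04);print(p)
print("open",fit(ims,{"scene":(346,216),"top":(313,228)},p[0],p[1],0,[-.5,0,.5]))
p=ground("top",316,176,.04)
print("shut",fit(ims,{"scene":(317,165),"top":(316,180)},p[0],p[1],7,[-.5,0,.5,2.6,3.1,3.7]))
S=lambda a,b:((a)/3.3333+130-.35,(b)/3.3333+175-.35)
T=lambda a,b:((a-400)/4+155-.4,b/4+140-.4)
for k,a,b in [("farlip L",(52,98),(528,49)),("farlip R",(130,42),(608,36)),("nearlipR",(187,127),(618,133)),
 ("plateFL",(22,105),(497,48)),("plateFR",(160,22),(635,22)),("plateNR",(313,208),(685,248)),("plateNL",(178,310),(540,280)),
 ("pivot",(193,168),(592,190)),("jawLtip",(46,98),(510,72)),("jawRtip",(162,25),(626,48)),("hL",(250,358),(567,368)),("hR",(362,280),(682,343))]:
    print(k,*tri(S(*a),T(*b)))
E
```

```text
[ 0.4664 -0.0088  0.04  ]
open (array([46.9652, -0.9957,  0.6151,  0.2208]), np.float64(66.80277777777778), [np.float64(702.2888888888889), np.float64(259.02222222222224)])
shut (array([59.9269, -2.1213,  0.626 , -0.1507]), np.float64(45.227777777777774), [np.float64(558.3444444444444), np.float64(238.44444444444443)])
farlip L [0.6649 0.3059 0.0116] 0.19721146773485998
farlip R [0.6705 0.2535 0.0259] 0.41314386057774755
nearlipR [0.6069 0.2448 0.0225] 0.14986241174906922
plateFL [0.6617 0.3229 0.0215] 0.5261767448298826
plateFR [0.6791 0.2343 0.0229] 0.555451877497319
plateNR [0.5344 0.2014 0.0148] 0.19330556087851392
plateNL [0.5117 0.2897 0.0149] 0.7473009052228008
pivot [0.5623 0.2543 0.0567] 0.03719776752424764
jawLtip [0.6376 0.3087 0.0542] 0.31352439113280184
jawRtip [0.6522 0.2367 0.0574] 0.18852842407912362
hL [0.4556 0.2673 0.0487] 0.23637052082580112
hR [0.4717 0.1996 0.0433] 0.3219083315292721
```

Run:
```python
from g import *
import g
np.set_printoptions(precision=4,suppress=True)
ims={n:cv2.imread(f"pics/{n}0.png") for n in("scene","top")}
def fitz(ns,c,x0,y0,cov,yw):
    tg={}
    for n in ns:
        t=np.clip((ims[n].astype(float).min(2)-60)/90,0,1);u,v=c[n]
        lab=cv2.connectedComponents((t>.3).astype(np.uint8))[1];t=t*cv2.dilate((lab==lab[v,u]).astype(np.uint8),np.ones((3,3)))
        tg[n]=((slice(v-26,v+26),slice(u-26,u+26)),t)
    cost=lambda p:sum(np.abs(sil(n,p[0]/100,p[1]/100,0,p[2],cov,t.shape)[s]-t[s]).sum() for n,(s,t) in tg.items())
    p0=np.array([x0,y0,yw]);r=minimize(cost,p0,method="Nelder-Mead",options=dict(initial_simplex=np.vstack([p0]+[p0+d for d in np.diag([1,1,.3])])))
    return r.x,r.fun
for ns in(["scene"],["top"]):
    print(ns,fitz(ns,{"scene":(346,216),"top":(313,228)},46.9,-1,0,.2),fitz(ns,{"scene":(317,165),"top":(316,180)},59.9,-2,7,-.15))
S=lambda a,b:((a)/3.3333+130-.35,(b)/3.3333+175-.35)
T=lambda a,b:((a-400)/4+155-.4,b/4+140-.4)
c,s=np.cos(.213),np.sin(.213)
for k,a,b,z in [("farlip L",(52,98),(528,49),.017),("farlip R",(130,42),(608,36),.017),("nearlipR",(187,127),(618,133),.017),("nearlipL",(148,155),(552,146),.017),
 ("plateFL",(22,105),(497,48),.012),("plateFR",(160,22),(635,22),.012),("plateNR",(313,208),(685,248),.012),("plateNL",(178,310),(540,280),.012),
 ("pivot",(193,168),(592,190),.054),("jawLtip",(46,98),(510,72),.05),("jawRtip",(162,25),(626,48),.05),("hL",(250,358),(567,368),.05),("hR",(362,280),(682,343),.05)]:
    P=[ground("scene",*S(*a),z),ground("top",*T(*b),z)]
    print(k,*[np.array([q[0]*c+q[1]*s,-q[0]*s+q[1]*c]) for q in P])
```

```text
['scene'] (array([47.2494, -1.2833,  0.198 ]), np.float64(45.59722222222223)) (array([60.2962, -2.4035, -0.1453]), np.float64(32.327777777777776))
['top'] (array([47.0211, -1.1438,  0.2016]), np.float64(22.84027777777778)) (array([60.0707, -2.2205, -0.1664]), np.float64(16.331944444444442))
farlip L [0.7108 0.159 ] [0.7131 0.1581]
farlip R [0.7154 0.1044] [0.7111 0.1058]
nearlipR [0.6482 0.11  ] [0.6461 0.1112]
nearlipL [0.6467 0.1367] [0.6464 0.154 ]
plateFL [0.7205 0.174 ] [0.7197 0.1784]
plateFR [0.7196 0.0821] [0.7186 0.0873]
plateNR [0.5664 0.0834] [0.565  0.0836]
plateNL [0.5617 0.174 ] [0.5636 0.1771]
pivot [0.6049 0.1292] [0.604  0.1299]
jawLtip [0.6916 0.1666] [0.6891 0.167 ]
jawRtip [0.6925 0.0918] [0.6895 0.0936]
hL [0.5015 0.1654] [0.5011 0.1643]
hR [0.501  0.0973] [0.5017 0.0942]
```

```bash
cat > d.py <<'E'
import sys,numpy as np
from scipy.spatial.transform import Rotation as Ro
from station import robot
s=robot.get_state();x,y,z,yaw=map(float,sys.argv[1:5])
R=Ro.from_rotvec(s["orientation"])
T=Ro.from_matrix(np.array([[-np.cos(yaw),-np.sin(yaw),0],[-np.sin(yaw),np.cos(yaw),0],[0,0,-1]]).T)
d=np.array([x,y,z])-s["position"]
print("shift cm now-axes",(R.inv().apply(d)*100).round(2),"target-axes",(T.inv().apply(d)*100).round(2),"turn",np.rad2deg((R.inv()*T).as_rotvec()).round(2))
print("pos",s["position"].round(4),"F",s["wrist_force"].round(1),"w",round(s["width"],4),"t",s["clock"],"q6",s["qpos"][5].round(2))
E
python3 -m creep '[0,0,0,0,0,-8.2, 0,0,0,0,0,-8.2, 0,0,0,0,0,-8.2, 0,0,0,0,0,-8.2]' 0; python3 d.py .471 -.012 .16 .2
```

```text
clock: 0.5
position: [0.2089, 0.5336, 0.2419]
orientation: [0.344, -3.119, 0.008]
wrist_force: [-0.7, 0.3, 0.5]
width: 0.0851
shift cm now-axes [-13.74 -58.92   8.39] target-axes [-14.85 -58.68   8.19] turn [-0.26 -0.26  1.12]
pos [0.2089 0.5336 0.2419] F [-0.7  0.3  0.5] w 0.0851 t 0.5 q6 -0.8
```

```bash
python3 -m creep '[-1.1,-4.6,0,0,0,0,-1.1,-4.6,0,0,0,0,-1.1,-4.6,0,0,0,0,-1.1,-4.6,0,0,0,0,-1.1,-4.6,0,0,0,0,-1.1,-4.6,0,0,0,0,-1.1,-4.6,0,0,0,0]'; python3 d.py .471 -.012 .16 .2
```

```text
clock: 1.2
position: [0.356, 0.2299, 0.2389]
orientation: [0.367, -3.112, 0.011]
wrist_force: [0.6, 0.3, 0.2]
width: 0.0854
shift cm now-axes [ -5.62 -26.16   8.  ] target-axes [ -6.46 -25.99   7.89] turn [-0.35 -0.51  2.01]
pos [0.356  0.2299 0.2389] F [0.6 0.3 0.2] w 0.0854 t 1.2 q6 -1.51
```

```bash
python3 -m creep '[-1.1,-4.6,0,0,0,0.5,-1.1,-4.6,0,0,0,0.5,-1.1,-4.6,0,0,0,0.5,-1.1,-4.6,0,0,0,0.5,-1.1,-4.6,0,0,0,0.5,-0.8,-3.5,0,0,0,0,0,0,0,0,0,0]'; python3 d.py .471 -.012 .16 .2
```

```text
clock: 1.9
position: [0.4762, -0.0316, 0.2383]
orientation: [0.285, -3.12, 0.012]
wrist_force: [-0.7, 0.6, -0.1]
width: 0.0852
shift cm now-axes [0.09 2.08 7.82] target-axes [0.12 2.03 7.83] turn [-0.38 -0.52 -1.01]
pos [ 0.4762 -0.0316  0.2383] F [-0.7  0.6 -0.1] w 0.0852 t 1.9 q6 -2.06
```

```bash
python3 -m creep '[0.1,1.0,2.5,-0.4,-0.5,-1,0,1.0,2.5,0,0,0,0,0.1,2.5,0,0,0,0,0,2.5,0,0,0,0,0,0,0,0,0]'; python3 d.py .471 -.012 .068 .2
python3 - <<'E'
from station import robot
import cv2,numpy as np
s,t=[cv2.cvtColor(robot.camera(n),cv2.COLOR_RGB2BGR) for n in("scene","top")]
cv2.imwrite("pics/a.png",np.hstack([cv2.resize(s[140:260,290:410],(400,400),interpolation=2),cv2.resize(t[190:270,270:350],(400,400),interpolation=2)]))
E
```

```text
clock: 2.4
position: [0.4695, -0.0092, 0.1345]
orientation: [0.311, -3.125, -0.004]
wrist_force: [-1.3, 0.4, -0.9]
width: 0.0856
shift cm now-axes [-0.1  -0.32  6.65] target-axes [-0.09 -0.3   6.65] turn [ 0.15 -0.06 -0.1 ]
pos [ 0.4695 -0.0092  0.1345] F [-1.3  0.4 -0.9] w 0.0856 t 2.4 q6 -2.05
```

View pics/a.png

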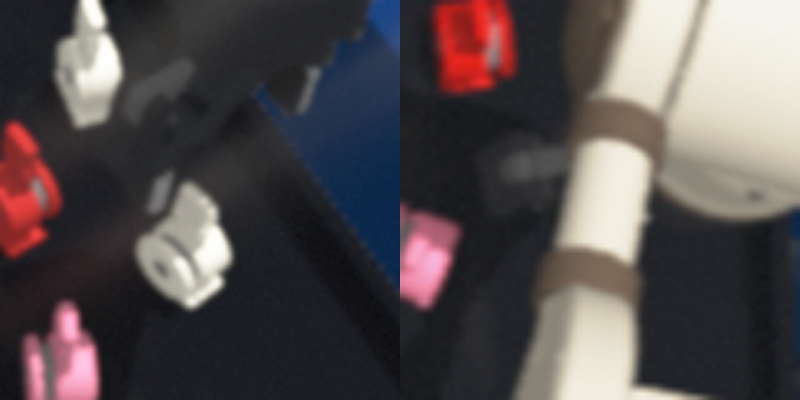

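The scene view shows the two fingertips straddling the line above the open holder's tab, with the left one at crop (160,190). This matches the computed pose, so I'll descend.

```bash
python3 -m creep '[-0.1,-0.3,2,0,0,0,0,0,2,0,0,0,0,0,1.8,0,0,0,0,0,0,0,0,0]'; python3 d.py .471 -.012 .068 .2
```

```text
clock: 2.9
position: [0.4804, -0.0138, 0.087]
orientation: [-0.311, 3.107, -0.009]
wrist_force: [-0.1, 0.8, 1.0]
width: 0.0854
shift cm now-axes [0.92 0.37 1.88] target-axes [0.89 0.36 1.9 ] turn [-0.42  1.04 -0.03]
pos [ 0.4804 -0.0138  0.087 ] F [-0.1  0.8  1. ] w 0.0854 t 2.9 q6 -2.05
```

```bash
python3 -m creep '[0.9,0.3,0,-0.4,1,0,0,0,0,0,0,0]'; python3 d.py .471 -.012 .068 .2
```

```text
clock: 3.1
position: [0.4724, -0.0129, 0.0901]
orientation: [-0.313, 3.122, -0.002]
wrist_force: [0.1, -1.1, 0.5]
width: 0.0853
shift cm now-axes [0.13 0.12 2.21] target-axes [0.12 0.12 2.21] turn [-0.11  0.19 -0.01]
pos [ 0.4724 -0.0129  0.0901] F [ 0.1 -1.1  0.5] w 0.0853 t 3.1 q6 -2.05
```

```bash
python3 -m creep '[0.1,0.1,0.7,0,0,0,0,0,0.7,0,0,0,0,0,0.7,0,0,0,0,0,0,0,0,0]'; python3 d.py .471 -.012 .068 .2
```

```text
clock: 3.5
position: [0.4732, -0.0126, 0.0704]
orientation: [-0.313, 3.117, -0.006]
wrist_force: [-0.6, -0.3, -0.2]
width: 0.0853
shift cm now-axes [0.21 0.1  0.24] target-axes [0.21 0.1  0.24] turn [-0.26  0.49 -0.01]
pos [ 0.4732 -0.0126  0.0704] F [-0.6 -0.3 -0.2] w 0.0853 t 3.5 q6 -2.05
```

```bash
python3 -m creep '[0.2,0.1,0.2,-0.2,0.4,0,0,0,0,0,0,0]'; python3 -m creep '[0,0,0,0,0,0,0,0,0,0,0,0,0,0,0,0,0,0,0,0,0,0,0,0,0,0,0,0,0,0,0,0,0,0,0,0,0,0,0,0,0,0,0,0,0,0,0,0]' 1 40; python3 d.py .471 -.012 .068 .2
```

```text
clock: 3.7
position: [0.4706, -0.0119, 0.0678]
orientation: [0.313, -3.126, 0.0]
wrist_force: [-0.4, 0.4, 0.8]
width: 0.0857
clock: 4.5
position: [0.4709, -0.012, 0.068]
orientation: [-0.313, 3.125, -0.001]
wrist_force: [0.4, 0.6, -0.1]
width: 0.0077
shift cm now-axes [-0.01 -0.    0.  ] target-axes [-0.01 -0.    0.  ] turn [-0.03  0.03 -0.01]
pos [ 0.4709 -0.012   0.068 ] F [ 0.4  0.6 -0.1] w 0.0077 t 4.5 q6 -2.05
```

```bash
python3 -m creep '[0,0,-2,0,0,0,0,0,-3,0,0,0,0,0,-3,0,0,0,0,0,-3,0,0,0,0,0,-2,0,0,0,0,0,0,0,0,0]'; python3 d.py .6362 .2706 .19 .213
```

```text
clock: 5.1
position: [0.4688, -0.0114, 0.2006]
orientation: [0.313, -3.121, -0.003]
wrist_force: [1.3, 0.4, -1.2]
width: 0.0078
shift cm now-axes [-22.01  24.32   1.01] target-axes [-22.33  24.02   1.06] turn [ 0.13 -0.27 -0.77]
pos [ 0.4688 -0.0114  0.2006] F [ 1.3  0.4 -1.2] w 0.0078 t 5.1 q6 -2.05
```

```bash
python3 -m creep '[-2.5,2.8,0,0,0,0,-2.5,2.8,0,0,0,0,-2.5,2.8,0,0,0,0,-2.5,2.8,0,0,0,0,-2.5,2.8,0,0,0,0,-2.5,2.8,0,0,0,0,-2.5,2.8,0,0,0,0,0,0,0,0,0,0]'; python3 d.py .6362 .2706 .19 .213
```

```text
clock: 5.9
position: [0.6017, 0.2227, 0.185]
orientation: [0.304, -3.107, -0.002]
wrist_force: [-0.2, 0.0, -1.5]
width: 0.0072
shift cm now-axes [-4.3   4.03 -0.57] target-axes [-4.38  3.95 -0.5 ] turn [ 0.17 -1.1  -1.03]
pos [0.6017 0.2227 0.185 ] F [-0.2  0.  -1.5] w 0.0072 t 5.9 q6 -1.6
```

```bash
python3 -m creep '[-2,2,-0.5,0,-0.5,-0.5,-2,2,0,0,-0.5,-0.5,0,0,0,0,0,0,0,0,0,0,0,0]'; python3 d.py .6362 .2706 .19 .213
```

```text
clock: 6.3
position: [0.6299, 0.2701, 0.1793]
orientation: [0.334, -3.108, -0.0]
wrist_force: [0.6, -0.8, -0.7]
width: 0.0077
shift cm now-axes [-0.61 -0.08 -1.08] target-axes [-0.63 -0.08 -1.07] turn [ 0.1  -0.9   0.05]
pos [0.6299 0.2701 0.1793] F [ 0.6 -0.8 -0.7] w 0.0077 t 6.3 q6 -1.56
```

```bash
python3 -m creep '[-0.6,0,0,0,-0.9,0,0,0,0,0,0,0]'; python3 d.py .6362 .2706 .115 .213
python3 - <<'E'
from g import *
s,t=[cv2.cvtColor(robot.camera(n),cv2.COLOR_RGB2BGR) for n in("scene","top")]
st=robot.get_state()["position"];yaw=.213
# predicted outlines of held holder
c,sn=np.cos(yaw),np.sin(yaw);R=np.array([[c,-sn,0],[sn,c,0],[0,0,1]])
big=cv2.resize(s[130:280,120:270],(600,600),interpolation=2)
for P in parts(0):
    q=proj("scene",P@R.T/1000+[st[0],st[1],st[2]-.068]);q=(q-[120,130]+.5)*4-.5
    cv2.polylines(big,[cv2.convexHull(q.astype(np.int32))],True,(0,255,0),1)
cv2.imwrite("pics/b.png",big)
E
```

```text
clock: 6.5
position: [0.6349, 0.2696, 0.1774]
orientation: [0.333, -3.122, -0.001]
wrist_force: [-0.4, -0.5, -1.0]
width: 0.0072
shift cm now-axes [-0.16  0.07  6.24] target-axes [-0.14  0.07  6.24] turn [ 0.06 -0.12 -0.03]
pos [0.6349 0.2696 0.1774] F [-0.4 -0.5 -1. ] w 0.0072 t 6.5 q6 -1.56
```

View pics/b.png

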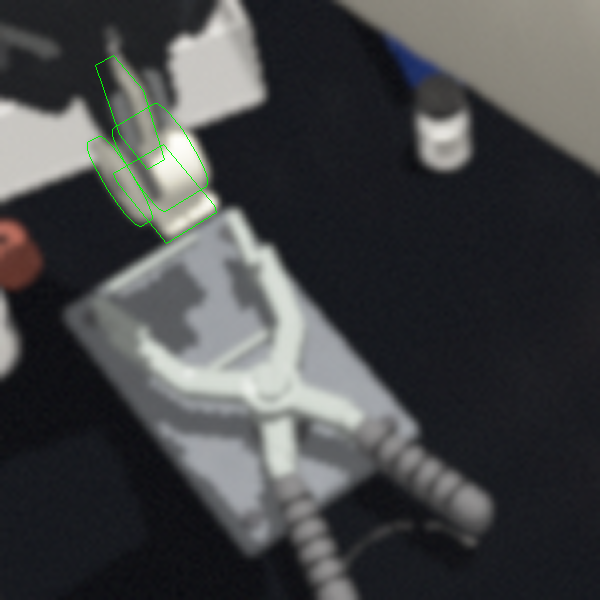

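The held holder is upright, and its outline matches the prediction to about 1 px. The jaws below are clear. Descending.

```bash
python3 -m creep '[-0.15,0,1.2,0,0,0,0,0,1.2,0,0,0,0,0,1.2,0,0,0,0,0,0.6,0,0,0,0,0,0,0,0,0]'; python3 d.py .6362 .2706 .080 .213
```

```text
clock: 7.1
position: [0.6354, 0.2688, 0.1312]
orientation: [0.331, -3.12, -0.001]
wrist_force: [0.4, 0.2, -1.2]
width: 0.0071
shift cm now-axes [-0.14  0.16  5.12] target-axes [-0.12  0.16  5.12] turn [ 0.06 -0.25 -0.1 ]
pos [0.6354 0.2688 0.1312] F [ 0.4  0.2 -1.2] w 0.0071 t 7.1 q6 -1.56
```

```bash
python3 -m creep '[0,0,0,0,0,0]'; python3 d.py .6362 .2706 .080 .213
```

```text
clock: 7.2
position: [0.6352, 0.2687, 0.1307]
orientation: [0.331, -3.119, -0.001]
wrist_force: [0.7, 0.5, -1.4]
width: 0.0077
shift cm now-axes [-0.16  0.15  5.06] target-axes [-0.14  0.16  5.07] turn [ 0.06 -0.29 -0.1 ]
pos [0.6352 0.2687 0.1307] F [ 0.7  0.5 -1.4] w 0.0077 t 7.2 q6 -1.56
```

```bash
python3 -m creep '[-0.15,0.15,1.2,0,-0.2,0,0,0,1.2,0,0,0,0,0,1.2,0,0,0,0,0,0.7,0,0,0,0,0,0,0,0,0]'; python3 d.py .6362 .2706 .080 .213
```

```text
clock: 7.7
position: [0.6364, 0.2709, 0.084]
orientation: [0.332, -3.123, -0.002]
wrist_force: [-0.2, -0.0, -0.5]
width: 0.0072
shift cm now-axes [ 0.03 -0.03  0.4 ] target-axes [ 0.03 -0.03  0.4 ] turn [ 0.06 -0.05 -0.09]
pos [0.6364 0.2709 0.084 ] F [-0.2 -0.  -0.5] w 0.0072 t 7.7 q6 -1.55
```

```bash
python3 -m creep '[0,0,0.25,0,0,0,0,0,0.1,0,0,0,0,0,0.1,0,0,0,0,0,0,0,0,0]'; python3 d.py .6362 .2706 .080 .213
```

```text
clock: 8.1
position: [0.6372, 0.2712, 0.0806]
orientation: [-0.332, 3.123, 0.002]
wrist_force: [0.3, -0.5, -1.9]
width: 0.0077
shift cm now-axes [ 0.11 -0.03  0.06] target-axes [ 0.11 -0.03  0.06] turn [ 0.07  0.05 -0.08]
pos [0.6372 0.2712 0.0806] F [ 0.3 -0.5 -1.9] w 0.0077 t 8.1 q6 -1.55
```

```bash
python3 -m creep '[0.1,0,0.1,0,0,0,0,0,0.1,0,0,0]'; python3 d.py .6362 .2706 .080 .213
```

```text
clock: 8.3
position: [0.6368, 0.2711, 0.0801]
orientation: [-0.331, 3.122, 0.002]
wrist_force: [-3.4, -0.6, 6.2]
width: 0.0075
shift cm now-axes [ 0.07 -0.04  0.01] target-axes [ 0.07 -0.04  0.01] turn [ 0.07  0.15 -0.08]
pos [0.6368 0.2711 0.0801] F [-3.4 -0.6  6.2] w 0.0075 t 8.3 q6 -1.55
```

Contact at 6 N. Releasing and retreating upward.

```bash
python3 -m creep '[0,0,0,0,0,0,0,0,0,0,0,0,0,0,0,0,0,0,0,0,0,0,0,0,0,0,0,0,0,0,0,0,0,0,0,0]' 0; python3 -m creep '[0,0,-1.5,0,0,0,0,0,-3,0,0,0,0,0,-3,0,0,0,0,0,-3,0,0,0,0,0,-2,0,0,0,0,0,0,0,0,0]'; python3 d.py .5003 .2412 .15 .213
python3 - <<'E'
from station import robot
import cv2
s=cv2.cvtColor(robot.camera("scene"),cv2.COLOR_RGB2BGR)
cv2.imwrite("pics/c.png",cv2.resize(s[130:280,120:270],(600,600),interpolation=2))
E
```

```text
clock: 8.9
position: [0.6374, 0.2711, 0.0802]
orientation: [-0.331, 3.12, 0.003]
wrist_force: [-0.3, 0.2, 0.4]
width: 0.0854
clock: 9.5
position: [0.6368, 0.2709, 0.2144]
orientation: [-0.331, 3.119, 0.003]
wrist_force: [0.9, -0.5, -0.3]
width: 0.0853
shift cm now-axes [14.01 -0.04  6.36] target-axes [ 1.397e+01 -1.000e-02  6.440e+00] turn [ 0.07  0.32 -0.09]
pos [0.6368 0.2709 0.2144] F [ 0.9 -0.5 -0.3] w 0.0853 t 9.5 q6 -1.55
```

View pics/c.png

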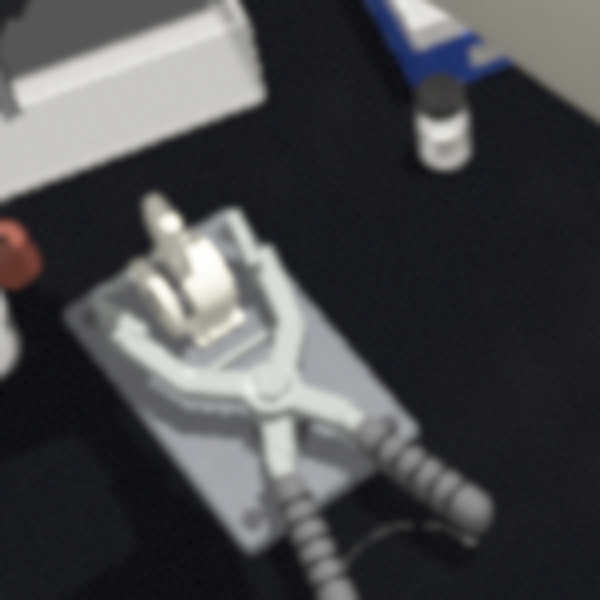

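The holder stands upright on the platform between the open jaws with its gap still open. The handles are next.

```bash
python3 -m creep '[3,0,0,0,0,0,3.5,0,0,0,0,0,3.5,0,0,0,0,0,2.5,0,0,0,0,0,0,0,0,0,0,0,0,0,0,0,0,0]'; python3 d.py .5003 .2412 .10 .213
```

```text
clock: 10.15
position: [0.5054, 0.2422, 0.2025]
orientation: [0.329, -3.114, 0.0]
wrist_force: [-0.4, 0.4, -0.7]
width: 0.085
shift cm now-axes [ 0.42  0.   10.26] target-axes [5.200e-01 1.000e-02 1.025e+01] turn [ 0.05 -0.59 -0.12]
pos [0.5054 0.2422 0.2025] F [-0.4  0.4 -0.7] w 0.085 t 10.15 q6 -1.55
```

```bash
python3 -m creep '[0.5,0,2,0,-0.5,0,0,0,2,0,0,0,0,0,2,0,0,0,0,0,2,0,0,0,0,0,0,0,0,0,0,0,0,0,0,0]'; python3 d.py .5003 .2412 .034 .213
```

```text
clock: 10.75
position: [0.505, 0.2414, 0.1183]
orientation: [0.328, -3.124, -0.001]
wrist_force: [0.5, 0.2, -0.0]
width: 0.0855
shift cm now-axes [0.46 0.07 8.43] target-axes [0.46 0.07 8.43] turn [ 0.04 -0.01 -0.2 ]
pos [0.505  0.2414 0.1183] F [ 0.5  0.2 -0. ] w 0.0855 t 10.75 q6 -1.55
```

```bash
python3 -m creep '[0.5,0.1,1.5,0,0,-0.2,0,0,1.5,0,0,0,0,0,1.0,0,0,0,0,0,0,0,0,0,0,0,0,0,0,0]'; python3 d.py .5003 .2412 .034 .213;  python3 - <<'E'
from station import robot
import cv2
s=cv2.cvtColor(robot.camera("scene"),cv2.COLOR_RGB2BGR)
cv2.imwrite("pics/e.png",cv2.resize(s[160:310,120:270],(600,600),interpolation=2))
E
```

```text
clock: 11.25
position: [0.5045, 0.2422, 0.0802]
orientation: [-0.332, 3.117, 0.003]
wrist_force: [0.3, 0.1, -0.3]
width: 0.0857
shift cm now-axes [ 0.46 -0.02  4.62] target-axes [ 0.43 -0.01  4.62] turn [ 0.05  0.4  -0.03]
pos [0.5045 0.2422 0.0802] F [ 0.3  0.1 -0.3] w 0.0857 t 11.25 q6 -1.55
```

View pics/e.png

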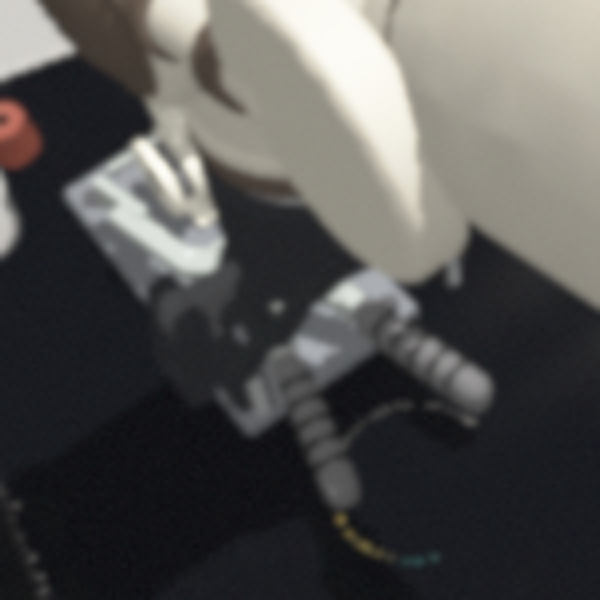

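```bash
python3 -m creep '[0.5,0,0.8,0,0.4,0,0,0,0.8,0,0,0,0,0,0.6,0,0,0,0,0,0,0,0,0]'; python3 d.py .5003 .2412 .034 .213
```

```text
clock: 11.7
position: [0.5, 0.2413, 0.0577]
orientation: [-0.333, 3.122, 0.002]
wrist_force: [0.2, 0.3, 1.1]
width: 0.0854
shift cm now-axes [-0.02 -0.02  2.37] target-axes [-0.03 -0.01  2.37] turn [ 0.05  0.09 -0.03]
pos [0.5    0.2413 0.0577] F [0.2 0.3 1.1] w 0.0854 t 11.7 q6 -1.55
```

```bash
python3 -m creep '[0,0,0.6,0,0,0,0,0,0.6,0,0,0,0,0,0,0,0,0]'; python3 d.py .5003 .2412 .034 .213; python3 -m creep '[0,0,0.6,0,0,0,0,0,0.5,0,0,0,0,0,0,0,0,0]'; python3 d.py .5003 .2412 .034 .213
```

```text
clock: 12.0
position: [0.5, 0.2413, 0.0445]
orientation: [-0.333, 3.123, 0.002]
wrist_force: [-0.3, -0.8, -0.4]
width: 0.0853
shift cm now-axes [-0.03 -0.01  1.05] target-axes [-0.03 -0.01  1.05] turn [ 0.05  0.08 -0.03]
pos [0.5    0.2413 0.0445] F [-0.3 -0.8 -0.4] w 0.0853 t 12.0 q6 -1.55
clock: 12.3
position: [0.5001, 0.2413, 0.0326]
orientation: [-0.333, 3.122, 0.002]
wrist_force: [-0.6, -0.0, 0.1]
width: 0.0852
shift cm now-axes [-0.01 -0.02 -0.14] target-axes [-0.01 -0.02 -0.14] turn [ 0.05  0.09 -0.03]
pos [0.5001 0.2413 0.0326] F [-0.6 -0.   0.1] w 0.0852 t 12.3 q6 -1.55
```

No contact. Squeezing in stages.

```bash
python3 -m creep '[0,0,0,0,0,0,0,0,0,0,0,0,0,0,0,0,0,0]' 0.3 30;python3 -m creep '[0,0,0,0,0,0,0,0,0,0,0,0,0,0,0,0,0,0]' 0.42 30; python3 -m creep '[0,0,0,0,0,0,0,0,0,0,0,0,0,0,0,0,0,0]' 0.52 30; python3 -m creep '[0,0,0,0,0,0,0,0,0,0,0,0,0,0,0,0,0,0,0,0,0,0,0,0,0,0,0,0,0,0]' 1 40
```

```text
clock: 12.6
position: [0.5002, 0.2414, 0.0329]
orientation: [-0.333, 3.123, 0.001]
wrist_force: [-0.6, 0.3, -0.6]
width: 0.0597
clock: 12.9
position: [0.5, 0.2414, 0.0333]
orientation: [-0.333, 3.123, 0.001]
wrist_force: [-1.2, -0.2, 0.9]
width: 0.0499
clock: 13.2
position: [0.4996, 0.2413, 0.0338]
orientation: [0.334, -3.124, -0.001]
wrist_force: [-1.2, -1.4, 1.0]
width: 0.0411
clock: 13.7
position: [0.4992, 0.2413, 0.0344]
orientation: [0.336, -3.122, -0.0]
wrist_force: [-2.5, -0.4, 2.5]
width: 0.0323
```

Run:
```python
from station import robot
import cv2,numpy as np
s,t=[cv2.cvtColor(robot.camera(n),cv2.COLOR_RGB2BGR) for n in("scene","top")]
cv2.imwrite("pics/f.png",np.hstack([cv2.resize(s[160:280,120:240],(400,400),interpolation=2),cv2.resize(t[130:250,150:270],(400,400),interpolation=2)]))
```

```text
(no output)
```

View pics/f.png

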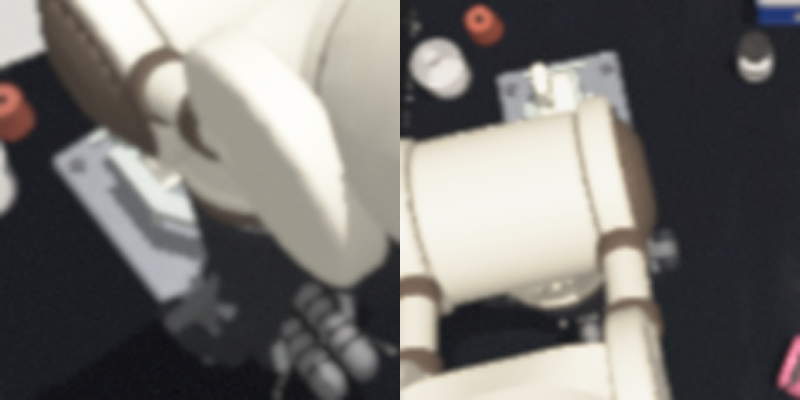

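The handles are squeezed together and the tab is still visible between the jaws at top crop (540,80). Releasing and backing off.

```bash
python3 -m creep '[0,0,0,0,0,0,0,0,0,0,0,0]' 0.5 20; python3 -m creep '[0,0,0,0,0,0,0,0,0,0,0,0,0,0,0,0,0,0]' 0.35; python3 -m creep '[0,0,0,0,0,0,0,0,0,0,0,0,0,0,0,0,0,0,0,0,0,0,0,0]' 0; python3 d.py .5003 .2412 .2 .213
```

```text
clock: 14.0
position: [0.4996, 0.2413, 0.0339]
orientation: [0.335, -3.123, -0.001]
wrist_force: [-0.6, 1.1, 1.4]
width: 0.0427
clock: 14.3
position: [0.5002, 0.2414, 0.0338]
orientation: [-0.334, 3.123, 0.001]
wrist_force: [-0.3, -0.8, -0.3]
width: 0.0553
clock: 14.7
position: [0.5003, 0.2414, 0.0341]
orientation: [-0.334, 3.123, 0.001]
wrist_force: [0.2, -0.4, 0.4]
width: 0.0853
shift cm now-axes [-1.000e-02 -1.000e-02 -1.659e+01] target-axes [  0.    -0.02 -16.59] turn [0.04 0.05 0.  ]
pos [0.5003 0.2414 0.0341] F [ 0.2 -0.4  0.4] w 0.0853 t 14.7 q6 -1.55
```

Lift, back away towards the robot, and inspect.

```bash
python3 -m creep '[0,0,-1.5,0,0,0,0,0,-3,0,0,0,0,0,-3,0,0,0,0,0,-4,0,0,0,0,0,-4,0,0,0,0,0,-2,0,0,0]'; python3 -m creep '[2,-3,0,0,0,0,3,-4,0,0,0,0,3,-4,0,0,0,0,3,-4,0,0,0,0,2,-3,0,0,0,0,0,0,0,0,0,0,0,0,0,0,0,0]'; python3 d.py .5003 .2412 .2 .213
python3 - <<'E'
from station import robot
import cv2,numpy as np
s,t=[cv2.cvtColor(robot.camera(n),cv2.COLOR_RGB2BGR) for n in("scene","top")]
cv2.imwrite("pics/scene1.png",s);cv2.imwrite("pics/top1.png",t)
cv2.imwrite("pics/h.png",np.hstack([cv2.resize(s[160:280,120:240],(400,400),interpolation=2),cv2.resize(t[130:250,150:270],(400,400),interpolation=2)]))
E
```

```text
clock: 15.3
position: [0.4974, 0.2407, 0.2169]
orientation: [0.333, -3.118, -0.0]
wrist_force: [0.1, -0.2, 0.1]
width: 0.0852
clock: 16.0
position: [0.4102, 0.0327, 0.2311]
orientation: [-0.336, 3.104, -0.004]
wrist_force: [-0.1, 0.1, -0.2]
width: 0.0852
shift cm now-axes [-13.2   18.45   3.27] target-axes [-13.21  18.47   3.11] turn [-0.27  1.07  0.16]
pos [0.4102 0.0327 0.2311] F [-0.1  0.1 -0.2] w 0.0852 t 16.0 q6 -2.01
```

View pics/h.png

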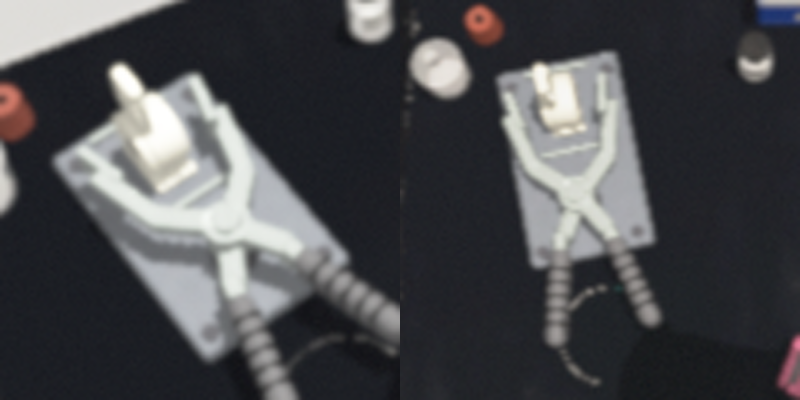

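Run:
```python
from g import *
for n,(u,v) in {"scene":(317,160),"top":(316,178)}.items():
    a,b=[cv2.imread(f"pics/{n}{k}.png")[v-18:v+18,u-12:u+12].astype(np.float32).mean(2) for k in(0,1)]
    print(n,"shut-holder shift px",cv2.phaseCorrelate(a,b))
ims={n:cv2.imread(f"pics/{n}1.png") for n in INF}
t={n:np.clip((ims[n].astype(float).min(2)-185)/40,0,1) for n in ims}
for cov in(0,7):
    def cost(p):
        e=0
        for n in ims:
            m=sil(n,p[0]/100,p[1]/100,.012,p[2],cov,t[n].shape);w=cv2.dilate(m,np.ones((5,5)))>0
            e+=np.abs(m-t[n])[w].sum()
        return e
    p0=np.array([63.6,27.1,.21]);r=minimize(cost,p0,method="Nelder-Mead",options=dict(initial_simplex=np.vstack([p0]+[p0+d for d in np.diag([.7,.7,.15])])))
    print(cov,r.x,r.fun)
```

```text
scene shut-holder shift px ((-0.04476115002277936, -0.05134893227946691), 1.0018848020721365)
top shut-holder shift px ((-0.16111150677683206, -0.14565216420825422), 0.8940687091262253)
0 [64.03169774 27.21293134  0.07906683] 480.9125
7 [64.01014163 27.2463777   0.10203897] 398.25
```

```bash
python3 -c "
from station import robot
print(robot.job_done())"
```

```text
the job is handed in; nothing more can be done
None
```

I stood the open holder on the platform between the jaws, squeezed the pliers and let go, then handed the job in at about 16 s of the 48 s allowed. No verdict was reported.

**What the last checks showed:**
- **Holder:** in the last pictures it stands upright between the jaws with no gap left. The closed shape fits both views better than the open one (398 against 481). The fit is rough, because the grey plate blurs the outline. It puts the holder about 4 mm from the platform's centre.
- **Pliers:** they have sprung open again and the robot is clear of everything.
- **Other holder:** it shifted by less than 0.2 px between the first and last pictures, so it has not moved.

**What disagreed:**
- **Heights from two views:** these came out about 3 to 10 mm too high, on the holders and on the stand alike. I used the given heights instead and confirmed them by touch when setting the holder down.
- **Squeeze width:** the fingers closed to 32 mm at the handles, where about 35 mm was expected. That is close to the pliers' fully shut angle. I never measured the cover's travel directly; that it clicked home rests on the pictures.

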